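# Re-rack four culture vessels in reverse order

## Robot

A 6-joint arm with a two-finger parallel gripper is mounted at the origin on the work surface. World frame = base frame: x ahead of the robot, y to its left, z up, the work surface at z = 0. Lengths are in m, angles in rad, forces in N, time in s.
With the tool pointing down it reaches from about 0.4 to 0.925 m from the base axis. Payload 3.4 kg.
Tool frame: the origin (TCP) lies midway between the tips of the shut fingers; the grasp point (between the pads) lies 19 mm behind it (bot.grip_depth is the z of the grasp point in the tool frame, in m); z points along the fingers, y is the line along which they close (so a half turn about z gives the same grasp; the last joint's range is limited). The gripper opens to 85 mm and grips with 20 to 120 N. Pads are 22 mm wide; open, the fingers measure 114 mm over their backs; the gripper's body (76 mm by 85 mm) begins 54 mm behind the grasp point. The pads swing forward as they close: fully open they stand 13 mm farther back than shut.
Start: joints at [-1.3, 0.307, 1.506, -0, 1.328, -0.073], TCP at [0.194, -0.541, 0.231] pointing down, gripper open.
Joint ranges: [-3.12, 3.12], [-1.05, 2.28], [0.14, 2.33], [-1.42, 4.57], [0.1, 2.73], [-2.68, 2.68]. Speed limits (rad/s): [2.57, 2.57, 3.14, 3.14, 3.14, 3.14].

## Interface

Orientations are given as a rotation vector (axis times angle).
In Python, from cell import bot, imaging gives the robot as it stands. Calls block until the motion is done:
- bot.goto(position, orientation): joint-space move of the TCP to a pose.
- bot.move_l(position, rot=None, speed=0.15, contact_N=None): straight line of the TCP; rot=None keeps the orientation; speed is the mean speed in m/s. With contact_N (N) it stops when the force on the tool has changed by that much, and returns True; else False.
- bot.move_joints(angles): joint-space move.
- bot.set_gripper(opening, effort=None): finger opening in m; effort is the grip in N (None keeps the last); returns when the fingers have stopped.
- bot.hold(seconds).
- bot.ik(position, orientation): joint angles nearest the present ones, or None.
- imaging.get_image(name): name is "scene" or "top"; returns a dict with "image" (480x640x3 uint8, blue, green, red), "intrinsics" (3x3 intrinsics, pixels), "rvec" (rotation vector, rad) and "tvec" (3), from world to camera coordinates, as OpenCV has them. Camera axes: x right, y down, z forward; pixel columns grow to the right and rows downward; lengths in m; the calibration is good to about 2 mm. A picture is of the moment at which its call begins. There is no depth.
A pose or a line that the arm cannot do raises bot.PlanningError and nothing moves.
- bot.job_done(): hands the job in; it is judged then, once.
Readings, each from a call of its own:
- bot.current_time_s(): time.
- bot.current_joint_positions(): joint angles.
- bot.current_joint_vel(): joint speeds.
- bot.current_joint_torque(): joint torques, N m.
- bot.current_tool_pos(): TCP position.
- bot.current_eef_rot(): TCP orientation.
- bot.current_contact_force(): force on the tool from outside, world axes, zero at the start.
- bot.current_ft_torque(): the same for the moment, N m.
- bot.current_finger_gap(): finger opening in m.
- bot.current_grasp_force(): force on a finger pad.
Only numpy, scipy, OpenCV 4.12 (cv2) and the standard library are available. Lean on these libraries where they do the work, as an engineer would, in place of code of your own. Each camera call takes 0.05 s, during which the arm holds its last target. There are 200 camera calls.

## Task

Move the four stoppered culture vessels from the old plastic rack into the empty aluminium rack, one to a cell, in reverse order counted from the tongues: the vessel that stood next to the old rack's tongue goes into the cell farthest from the new rack's tongue, the second from the old tongue goes second-farthest, and so on. Keep the glass upright, set each vessel down on the cell's floor rather than dropping it, and leave all four standing free.

Things in the scene. Friction and masses are not known exactly. Their poses are not given: they have to be found in the camera images.
- old_rack: Old rack, fixed: pale grey plastic strip 254 x 66 mm, 6 mm thick, a 35 mm finger tongue (upturned end 22 mm high) at one end; carries four dark grey rests in a row, a vessel in each, standing 10 mm above the bench. Origin: centre of underside, z = 0. x runs along the row, +x to the tongue. Places at x = -93, -31, 31, 93 mm (93: next to the tongue), y = 0.
- new_rack: New rack, fixed, empty: matt grey aluminium tray 254 x 66 mm, 18 mm high, with a row of four open cells 56 mm along x 54 mm across; walls and floor 6 mm thick (vessels stand 6 mm above the bench). A 35 mm finger tongue (upturned end 22 mm high) at one end. Origin: centre of underside, z = 0. x runs along the row, +x to the tongue. Places at x = -93, -31, 31, 93 mm (93: next to the tongue), y = 0.
- tall_vial: Tall straight round glass vial with a tan cork stopper, upright: 30 mm diameter, 97 mm of glass, 115 mm in all (cork 27 mm wide). About 70 g. Origin: centre of its underside, z up. Grip the glass across its diameter, about 80 mm above the origin.
- short_vial: Short straight round glass vial with a tan cork stopper, upright: 30 mm diameter, 72 mm of glass, 88 mm in all (cork 27 mm wide). About 55 g. Origin: centre of its underside, z up. Grip the glass across its diameter, about 58 mm above the origin.
- square_bottle: Square glass bottle, upright: body 36 x 36 mm and 48 mm high, then a round neck and cork of 24 mm diameter up to 100 mm in all. About 90 g. Origin: centre of its underside, z up, sides along x and y (parallel to the old rack's at the start). Grip the neck, about 76 mm above the origin.
- flask: Conical glass flask, upright: round foot 38 mm in diameter, tapering to a round neck of 24 mm diameter from 52 mm up; neck and cork reach 105 mm. About 80 g. Origin: centre of its underside, z up. Grip the neck, about 80 mm above the origin.
- rest_tall: Fixed square dark grey plastic cup on the old rack, open on top, 56 x 56 mm, 12 mm high, walls and floor 4 mm thick; all four rests look alike. At the start the tall vial stands in it, centred on its floor. Origin: centre of its underside, 6 mm above the bench; axes as the old rack's.
- rest_short: Fixed square dark grey plastic cup on the old rack, open on top, 56 x 56 mm, 12 mm high, walls and floor 4 mm thick; all four rests look alike. At the start the short vial stands in it, centred on its floor. Origin: centre of its underside, 6 mm above the bench; axes as the old rack's.
- rest_square: Fixed square dark grey plastic cup on the old rack, open on top, 56 x 56 mm, 12 mm high, walls and floor 4 mm thick; all four rests look alike. At the start the square bottle stands in it, centred on its floor. Origin: centre of its underside, 6 mm above the bench; axes as the old rack's.
- rest_flask: Fixed square dark grey plastic cup on the old rack, open on top, 56 x 56 mm, 12 mm high, walls and floor 4 mm thick; all four rests look alike. At the start the flask stands in it, centred on its floor. Origin: centre of its underside, 6 mm above the bench; axes as the old rack's.

How it is judged:
By the outcome, as a careful person would: the job done as asked, in the order asked, and still so for the second after the job is handed in, with the robot touching nothing.
It also fails if it takes over 120 s, if anything falls off the work surface, if the arm or the gripper's body presses on something with over 40 N, if the wrist force passes 120 N, or if a joint passes its speed limit or range.

## Working session

There is one attempt and no reset: what is moved stays moved. The work goes in short steps, each a Python script; the robot and the scene stay as the last script left them, time stands still between calls to the robot, and variables do not carry over. Pictures are saved under pics/ and viewed, at most 14 in all, crops included, and the job is handed in when it is done.

```bash
ls; mkdir -p pics; python3 - <<'E'
from cell import bot, imaging
import cv2,numpy as np
for n in("scene","top"):
    d=imaging.get_image(n); cv2.imwrite(f"pics/{n}0.png",d["image"])
    R=cv2.Rodrigues(np.array(d["rvec"]))[0]; print(n,d["intrinsics"],(-R.T@np.array(d["tvec"]).ravel()).round(3), R.round(2))
E
```

```text
pics
scene [[521.59898603   0.         327.01771173]
 [  0.         521.59898603 250.94992407]
 [  0.           0.           1.        ]] [ 1.021 -0.4    0.667] [[ 0.62  0.78  0.01]
 [ 0.56 -0.44 -0.7 ]
 [-0.55  0.44 -0.71]]
top [[457.9142469    0.         323.07486546]
 [  0.         457.9142469  233.87207791]
 [  0.           0.           1.        ]] [ 0.498 -0.032  0.692] [[ 0.   -1.   -0.05]
 [-0.99  0.   -0.1 ]
 [ 0.1   0.05 -0.99]]
```

View pics/top0.png

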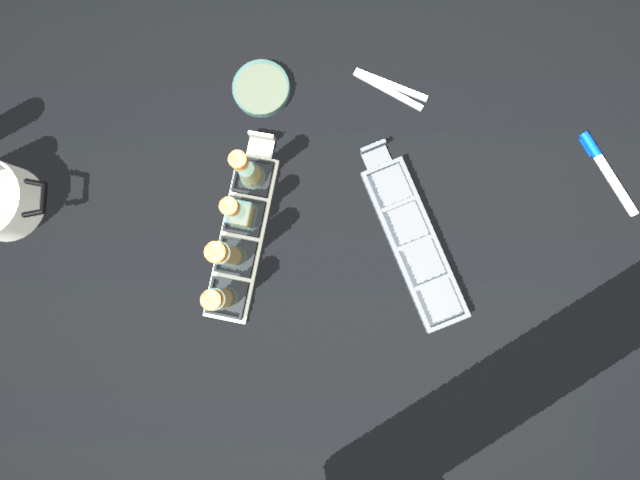

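View pics/scene0.png

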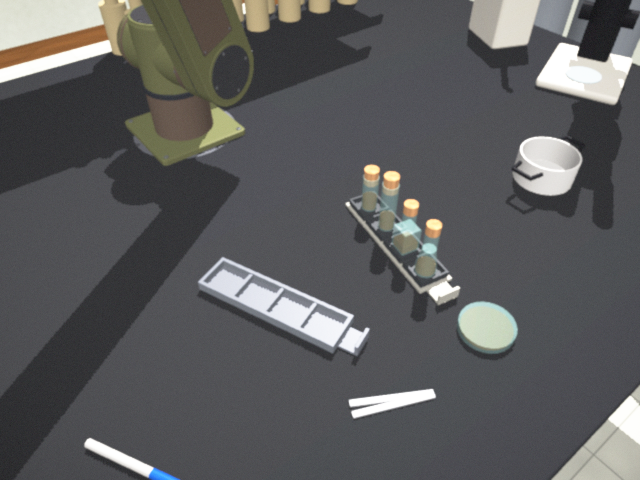

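The top view shows the old rack, with its tongue at (262,140). From the tongue, the vessels are flask (238,160), square bottle (229,206), tall vial (217,252) and short vial (212,300). The new rack's tongue is at (375,152). Next I'll fit the rack poses from corner pixels, using enlarged crops.

```bash
python3 - <<'E'
import cv2
i=cv2.imread("pics/top0.png")
a=cv2.resize(i[120:340,190:290],None,fx=2.7,fy=2.7,interpolation=cv2.INTER_CUBIC)
b=cv2.resize(i[120:340,350:480],None,fx=2.7,fy=2.7,interpolation=cv2.INTER_CUBIC)
cv2.imwrite("pics/crop.png",cv2.convertScaleAbs(cv2.hconcat([a,b]),alpha=1.3,beta=20)); print(a.shape,b.shape)
E
```

```text
(594, 270, 3) (594, 351, 3)
```

View pics/crop.png

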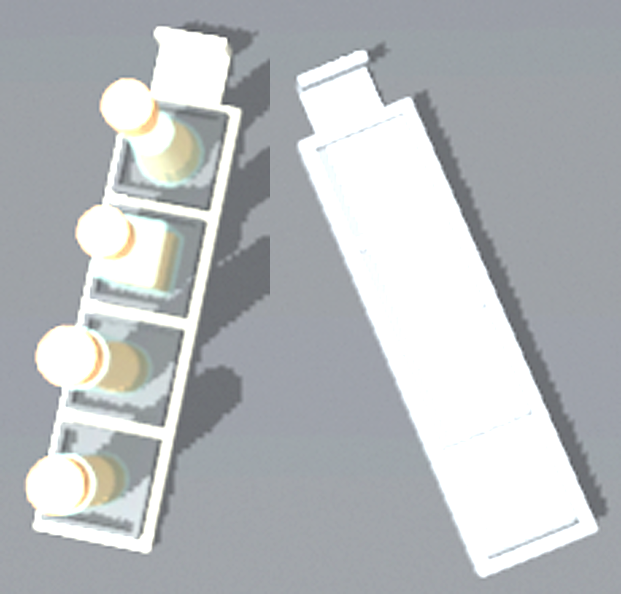

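The crop shows the new rack's four rim corners at crop pixels (300,147), (409,98), (597,528) and (481,577). Three old rack corners are visible at (35,530), (150,552) and (240,105). Cork tops are at (129,105), (104,231), (70,356) and (57,484).

```bash
cat > geo.py <<'E'
import numpy as np, cv2
from scipy.optimize import least_squares
def proj(d,P): return cv2.projectPoints(np.asarray(P,float).reshape(-1,3),np.array(d["rvec"]),np.array(d["tvec"]),np.array(d["intrinsics"]),None)[0][:,0]
def w(pose,P):
    x,y,a=pose; P=np.asarray(P,float); c,s=np.cos(a),np.sin(a)
    return np.c_[x+c*P[:,0]-s*P[:,1],y+s*P[:,0]+c*P[:,1],P[:,2]]
E
python3 - <<'E'
from geo import *
from cell import imaging
d=imaging.get_image("top"); s=imaging.get_image("scene")
px=lambda L,ox:(np.array(L,float)+.5)/2.7-.5+[ox,120]
C=lambda z:[[.127,.033,z],[.127,-.033,z],[-.127,-.033,z],[-.127,.033,z]]
new=px([(30,147),(139,98),(327,528),(211,577)],350)
corks=px([(129,105),(104,231),(70,356),(57,484)],190)
old=px([(240,105),(150,552),(35,530)],190)
X=[.093,.031,-.031,-.093]
H=[.115,.110,.125,.098]
res={}
for n,P,pix in(("new",C(.018),new),("oldedges",C(.006)[1:],old),("oldcork",[[x,0,h] for x,h in zip(X,H)],corks),("old",C(.006)[1:]+[[x,0,h] for x,h in zip(X,H)],np.r_[old,corks])):
    r=least_squares(lambda p:(proj(d,w(p,P))-pix).ravel(),[.5,0,0]); print(n,r.x.round(4),r.fun.reshape(-1,2).round(1).tolist()); res[n]=r.x
np.save("poses.npy",[res["old"],res["new"]])
for im,f in((d,"t"),(s,"s")):
    I=cv2.resize(im["image"],None,fx=2,fy=2,interpolation=cv2.INTER_CUBIC)
    for n,z in(("old",.006),("new",.018)):
        cv2.polylines(I,[(2*proj(im,w(res[n],C(z)))).astype(np.int32)],True,(0,0,255),1)
    for q in np.r_[proj(im,w(res["old"],[[x,0,h] for x,h in zip(X,H)])),proj(im,w(res["new"],[[x,0,.006] for x in X]))]: cv2.drawMarker(I,tuple((2*q).astype(int).tolist()),(255,0,255),0,10)
    I=I[220:680,360:980] if f=="t" else I[300:720,360:980]
    cv2.imwrite(f"pics/ov_{f}.png",I)
E
```

```text
new [ 0.5553 -0.1316  0.3877] [[-0.6, -1.2], [-0.1, 0.3], [0.2, 0.8], [0.4, 0.0]]
oldedges [ 0.5665  0.1278 -0.1809] [[-0.3, 1.0], [0.2, -0.3], [0.1, -0.6]]
oldcork [ 0.5664  0.1267 -0.1875] [[0.0, -0.2], [0.3, 0.0], [-0.5, -0.3], [0.2, 0.4]]
old [ 0.5664  0.127  -0.1843] [[0.4, 1.1], [0.4, -0.3], [0.3, -0.6], [-0.4, -0.2], [-0.0, -0.0], [-0.6, -0.3], [0.2, 0.4]]
```

View pics/ov_s.png

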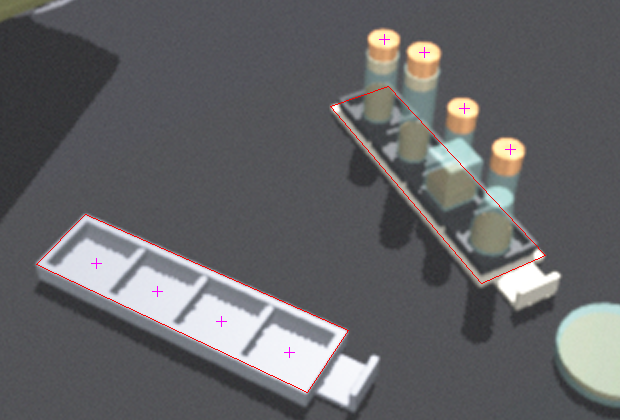

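View pics/ov_t.png

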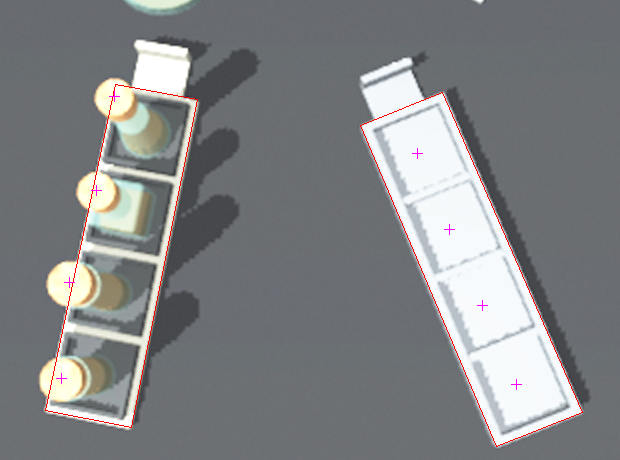

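The overlays fit both racks and all the corks in both views. I'll move the tall vial first.

```bash
cat > mv.py <<'E'
from geo import *
from cell import bot, imaging
from scipy.spatial.transform import Rotation as Ro
OLD,NEW=np.load("poses.npy")
GRIP=dict(tall=.080,short=.060,square=.076,flask=.080)
SRC=dict(flask=.093,square=.031,tall=-.031,short=-.093)
def rot(a,flip):
    c,s=np.cos(a),np.sin(a); k=-1 if flip else 1
    return Ro.from_matrix(np.array([[-c*k,-s*k,0],[s*-k,c*k,0],[0,0,-1]]).T).as_rotvec()
def transfer(n,flip):
    g=GRIP[n]-bot.grip_depth
    p=w(OLD,[[SRC[n],0,0]])[0]; q=w(NEW,[[-SRC[n],0,0]])[0]
    up=lambda v,z:[v[0],v[1],z+g]
    r0,r1=rot(OLD[2],flip),rot(NEW[2],flip)
    bot.set_gripper(.07,30); bot.goto(up(p,.15),r0)
    if bot.move_l(up(p,.010),speed=.12,contact_N=8): print("hit on descent",bot.current_tool_pos())
    bot.set_gripper(0,30); print(n,"gap",bot.current_finger_gap(),"F",bot.current_grasp_force())
    bot.move_l(up(p,.15),speed=.12)
    bot.move_l(up(q,.15),r1,speed=.2); print("carry gap",bot.current_finger_gap())
    bot.move_l(up(q,.016),speed=.12); bot.hold(.3)
    hit=bot.move_l(up(q,.003),speed=.015,contact_N=2)
    print("hit",hit,"base z",bot.current_tool_pos()[2]-g,"f",np.round(bot.current_contact_force(),1))
    bot.set_gripper(.06,30); bot.hold(.2); bot.move_l(up(q,.13),speed=.12); print("t",bot.current_time_s())
E
python3 - <<'E'
from mv import *
for f in(0,1):
    for P,x in((OLD,.093),(OLD,-.093),(NEW,.093),(NEW,-.093)):
        p=w(P,[[x,0,.2]])[0]; q=bot.ik(p,rot(P[2],f)); print(f,None if q is None else np.round(q,2))
E
```

```text
0 [ 0.1   0.46  1.34  0.    1.34 -1.28]
0 [ 0.21  0.23  1.71  0.    1.2  -1.18]
0 [-0.21  0.43  1.39 -0.    1.32 -2.17]
0 [-0.43  0.23  1.71 -0.    1.21 -2.38]
1 [0.1  0.46 1.34 0.   1.34 1.86]
1 [0.21 0.23 1.71 0.   1.2  1.96]
1 [-0.21  0.43  1.39 -0.    1.32  0.97]
1 [-0.43  0.23  1.71 -0.    1.21  0.76]
```

```bash
python3 - <<'E'
from mv import *
transfer("tall",1)
d=imaging.get_image("scene"); cv2.imwrite("pics/a1.png",d["image"])
E
```

```text
tall gap 0.02571404306365119 F 29.43396359682083
carry gap 0.02583212792657693
hit True base z 0.00663284804595167 f [-0.1 -1.   4.7]
t 11.7167
```

View pics/a1.png

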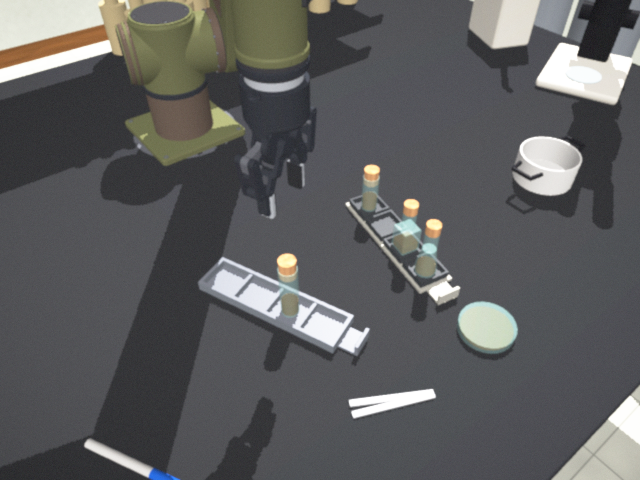

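The tall vial stands upright in the second cell from the new tongue (288,290), as wanted. On to the rest.

```bash
python3 - <<'E'
from mv import *
transfer("short",1)
transfer("square",1)
d=imaging.get_image("scene"); cv2.imwrite("pics/a2.png",d["image"])
E
```

```text
short gap 0.024849330118071184 F 29.314069747924805
carry gap 0.025090417818351998
hit True base z 0.006642175465286143 f [0.3 0.3 4.3]
t 21.8583
square gap 0.021698649931823653 F 29.31828886270523
carry gap 0.021461268288335254
hit True base z 0.006570267971565125 f [-0.3 -0.5  4.7]
t 31.7167
```

View pics/a2.png

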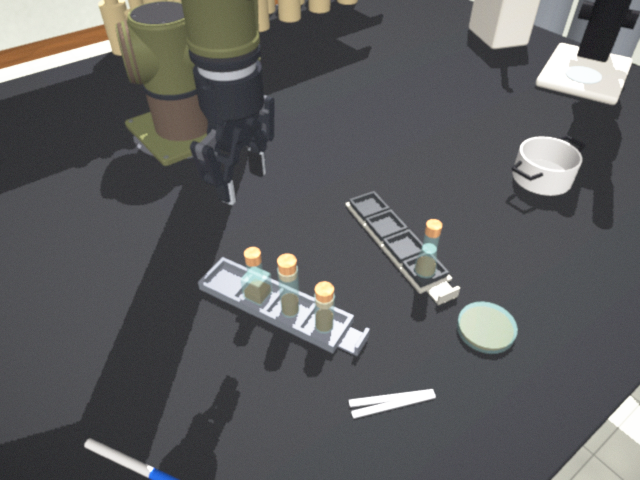

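Three vessels stand upright in their cells: square (256,280), tall (288,290) and short (325,310). Only the flask is left.

```bash
python3 - <<'E'
from mv import *
transfer("flask",1)
p=np.array(bot.current_tool_pos()); bot.move_l([p[0],p[1],.25]); bot.move_joints([-1.3,.307,1.506,0,1.328,-.073]); bot.hold(.5)
a=imaging.get_image("scene")["image"][200:400,150:450]; b=imaging.get_image("top")["image"][120:340,330:490]
cv2.imwrite("pics/a3.png",cv2.hconcat([cv2.resize(a,(460,307)),cv2.resize(b,(223,307))]))
E
```

```text
flask gap 0.021548764906128032 F 29.291933476924896
carry gap 0.021656277628528023
hit True base z 0.006548050219153917 f [-0.3 -0.9  4.3]
t 42.1333
```

View pics/a3.png

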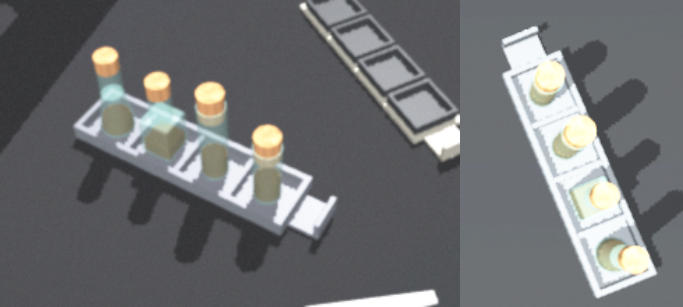

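All four vessels stand upright and free. Counted from the far end of the new rack, the order is flask (crop 107,90), square (157,115), tall (210,130) and short (267,165), with short next to the tongue. The arm is clear of them.

```bash
python3 -c "
from cell import bot
print(bot.job_done())"
```

```text
the job is handed in; nothing more can be done
None
```

All four vessels now stand upright and free in the new rack in reverse order (flask farthest from the tongue, then square bottle, tall vial, and short vial next to it), and the job was handed in at about 45 s of the 120 s limit.

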